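# Change a microscope light base over to dark field

### The arm

A 7-joint arm with a two-finger parallel gripper is mounted at the origin on the work surface. World frame = base frame: x ahead of the robot, y to its left, z up, the work surface at z = 0. Lengths are in m, angles in rad, forces in N, time in s.
With the tool pointing down it reaches from about 0.425 to 0.925 m from the base axis. Payload 6.8 kg.
Tool frame: the origin (TCP) lies midway between the tips of the shut fingers; the grasp point (between the pads) lies 19 mm behind it; z points along the fingers, y is the line along which they close (so a half turn about z gives the same grasp; the last joint's range is limited). The gripper opens to 85 mm and grips with 20 to 120 N. Pads are 22 mm wide; open, the fingers measure 114 mm over their backs; the gripper's body (76 mm by 85 mm) begins 54 mm behind the grasp point. The pads swing forward as they close: fully open they stand 13 mm farther back than shut.
Start: joints at [1.027, 0.477, 0.022, 1.555, -0.011, 1.109, -0.083], TCP at [0.285, -0.612, 0.231] pointing down, gripper open.
Joint ranges: [-2.96, 2.96], [-0.34, 2.1], [-1.41, 1.46], [0.24, 2.44], [-1.37, 4.51], [0.17, 1.92], [-2.96, 2.96]. Speed limits (rad/s): [2.39, 2.39, 3.14, 3.14, 3.14, 3.14, 3.14].

### API

Orientations are given as a unit quaternion [w, x, y, z].
In Python, from cell import ctrl gives the robot as it stands.
- The arm moves only by the shell command python3 -m creep 'ROWS' [OPENING] [FORCE]. ROWS is JSON, a list of rows, each an object of numbers: "dx", "dy", "dz": the shift along the tool's x, y, z scaled (see below); "wx", "wy", "wz": the turn, a rotation vector about the tool's x, y, z scaled (see below). A call has 1 to 12 rows; each row is the pose to reach, as a shift and turn from the pose commanded when the call began, along the tool's axes at that moment; what a row does not reach only later rows make up. The controller multiplies each number of a shift by 0.15 m and each number of a turn by 0.5 rad. A row lasts 1/8 s, in which the tool goes at most 62.5 mm and 10.7 degrees, less where a joint would pass 70% of its speed; a pose out of reach is approached as far as the arm can. A call with a number of a shift or a turn outside -1 to 1 is refused whole. A call with a gripper value outside its range is refused whole. OPENING is the opening, from 0 (shut) to 1 (fully open), set as the call begins (- or left out, the last holds). The fingers move at their own pace and stop on an object; FORCE is the grip in N (left out, the last holds). Time passes only in rows, so rows that repeat a pose let the fingers close. It gives the time, the measured TCP pose, the force, the opening and the grip force at its end, in the units of the state.
- ctrl.observe(): the state, without advancing time (a new reading comes with each control period).
- ctrl.read_camera(name): name is "scene" or "side" or "wrist"; returns the picture (420x560x3 uint8, blue, green, red); there is no depth.
- ctrl.calibration(name): a dict with "fov_y" (degrees; the focal length in pixels is half the picture's height over the tangent of half this angle, whatever the lens; pixels are square), "cx", "cy" (the principal point, pixels), "k1" (the pictures are not rectified: a ray, as slopes to the right and down, at radius r is drawn at 1 + k1 r^2 times it, then the intrinsics apply), "xyz" and "orientation" of the camera in the world. Camera axes: x right, y down, z forward; pixel columns grow to the right and rows downward; lengths in m; the calibration is good to about 2 mm. A picture is of the moment at which its call begins: read the wrist's pose just before it. calibration takes no time and is no camera call; for the wrist camera it gives the pose at the moment of the call.
- ctrl.finish_job(): hands the job in; it is judged then, once.
The state is a dict: "t": time; "joints": joint angles; "joint_vel": joint speeds; "joint_efforts": joint torques, N m; "tool_pos": TCP position; "tcp_rot": TCP orientation; "ft_force": force on the tool from outside, world axes, zero at the start; "moment": the same for the moment, N m; "finger_gap": finger opening in m; "finger_force": force on a finger pad.
Only numpy, scipy, OpenCV 4.12 (cv2) and the standard library are available. Lean on these libraries where they do the work, as an engineer would, in place of code of your own. Each camera call takes 0.05 s, during which the arm holds its last target. There are 200 camera calls.

### The job

Change the microscope's light base over to dark field: pull the diffuser slide (the one with the round disc knob) out to its click stop, and push the dark-field slide (the one with the crosswise bar knob) fully home. Leave the third slide, the grey wedge with the small pin knob, set as you find it. Do not disturb the dish on the stage, nor the forceps, vial and slide box around the base.

Things in the scene. Friction and masses are not known exactly. Their poses are not given: they have to be found in the camera images.
- base: Light base: fixed cream box, 240 mm deep (its x), 310 wide (its y), 58 high, a round white stage plate (150 mm) on top. Origin: centre of its underside, on the bench; z up. Three filter slides come out of its control side, the upright face at its x = -120 mm, which looks roughly towards the room's -y (turns by 0.5 rad). Slots at its y = -66, 0, +66 mm; which slide is in which slot changes.
- diffuser (a joint): How far the diffuser slide is out, m: 0 home, 0.032 out at its click stop. Starts home. A sprung over-centre click holds the slide against either end stop with about 3.5 N; about 4 N moves it off the stop, the spring's force falls to nothing at mid travel, and past the middle it drives the slide on to the far stop by itself.
- diffuser_knob (a point): Centre of the diffuser slide's knob, 36 mm above the bench: a black round disc 30 mm across, 14 mm long along the slide, on a bare level 6 mm steel stem. Its inner shoulder is 28 mm off the base's face when home, 60 mm when out: fingers fit behind it, either side of the stem. Axes as the base's: x points along the slide into the base, so out is -x; y level across the slide; z up.
- darkfield (a joint): How far the dark-field slide is out, m: 0 home, 0.032 out at its click stop. Starts out. Click stops and forces as the diffuser's.
- darkfield_knob (a point): Centre of the dark-field slide's knob, 36 mm above the bench: a black level bar across the stem's end, 48 mm wide (y), 12 mm high, 12 mm thick (x), so its outer face is 6 mm beyond this point; the point is 35 mm off the base's face when home, 67 mm when out. Axes as the base's: x points along the slide into the base, so home is +x.
- density (a joint): How far the grey-wedge slide (the brightness setting) is out, m: found anywhere between 0 (home) and 0.032. It has no click stops, stays by friction (3 N) where it is set, and is to be left there.
- density_knob (a point): Knob of the grey-wedge slide: a black pin knob only 13 mm across and 16 mm long, on a stem like the others, at the same height; not to be moved. Axes as the base's. The point is 1 mm inward of the knob's centre.
- dish: Clear open specimen dish with an insect in it, 55 mm across, 13 mm high, loose, on the round stage plate. Origin: centre of its underside.
- forceps: Steel forceps, 125 mm long, 9 mm high, loose on the bench in front of the control side, 115 mm or more from its face.
- vial: Small capped vial, 28 mm across, 58 mm high, loose on the bench off the end of the control side nearer the robot. Origin: centre of its underside.
- slide_box: Flat grey slide box, 103 by 178 mm, 34 mm high, loose, on the right of the bench. Origin: centre of its underside.

How it is judged:
At the end, for the whole second after the job is handed in: The diffuser slide rests out at its click stop (at least 29 of 32 mm out), the dark-field slide rests home (within 3 mm), and the grey-wedge slide is within 4 mm of where it was found (value of joint diffuser above 0.029 m and value of joint darkfield below 0.003 m and distance of density_knob from where it was at the start of the episode below 0.004 m); the robot touches nothing.
It fails at once if the dish on the stage was shifted by more than 10 mm (distance of dish from where it was at the start of the episode above 0.01 m).
It fails at once if the grey-wedge slide was moved by more than 10 mm (distance of density_knob from where it was at the start of the episode above 0.01 m).
It fails at once if the forceps, vial or slide box was shifted by more than 20 mm (distance of any of forceps, vial, slide_box from where it was at the start of the episode above 0.02 m).
It also fails if it takes over 40 s, if anything falls off the work surface, if the arm or the gripper's body presses on something with over 40 N, if the wrist force passes 120 N, or if a joint passes its speed limit or range.

## Working session

There is one attempt and no reset: what is moved stays moved. The work goes in short steps, Python scripts to look and compute and a shell command to move; the robot and the scene stay as the last step left them, time stands still between calls to the robot, and variables do not carry over. Pictures are saved under pics/ and viewed, at most 10 in all, crops included, and the job is handed in when it is done.

```bash
mkdir -p pics; ls; python3 - <<'E'
from cell import ctrl
import cv2,numpy as np
s=ctrl.observe(); print({k:np.round(v,3).tolist() for k,v in s.items()})
for n in ["scene","side","wrist"]:
    c=ctrl.calibration(n); print(n,c)
    cv2.imwrite(f"pics/{n}0.png",ctrl.read_camera(n))
E
```

```text
pics
{'t': 0.0, 'joints': [1.027, 0.478, 0.022, 1.556, -0.012, 1.109, -0.083], 'joint_vel': [-0.0, 0.001, -0.001, -0.0, -0.0, -0.0, 0.001], 'joint_efforts': [-0.001, -59.644, 1.607, -28.12, 0.012, 0.009, -0.0], 'tool_pos': [0.285, -0.611, 0.23], 'tcp_rot': [-0.001, 0.976, 0.216, -0.0], 'ft_force': [-0.141, -0.771, -1.086], 'moment': [-0.014, 0.001, -0.023], 'finger_force': 0.0, 'finger_gap': 0.085}
scene {'fov_y': 48.942380890858345, 'cx': 281.00836257430734, 'cy': 211.26228480255935, 'k1': -0.14505541703599492, 'xyz': array([ 1.15849527, -0.51109484,  0.64746693]), 'orientation': array([-0.38906019,  0.78865854,  0.42812709, -0.20822361])}
side {'fov_y': 45.68973067581158, 'cx': 279.4318354953636, 'cy': 215.41955477559577, 'k1': -0.07669495290470545, 'xyz': array([0.45461536, 0.75782761, 0.58349019]), 'orientation': array([ 0.01776499, -0.03606816,  0.87235223, -0.4872218 ])}
wrist {'fov_y': 59.343217789866145, 'cx': 270.00462605305376, 'cy': 205.48146484690568, 'k1': -0.09500657606368502, 'xyz': array([ 0.34634249, -0.58272725,  0.37192772]), 'orientation': array([ 0.1117146 ,  0.83565512, -0.53290198, -0.07222075])}
```

View pics/scene0.png

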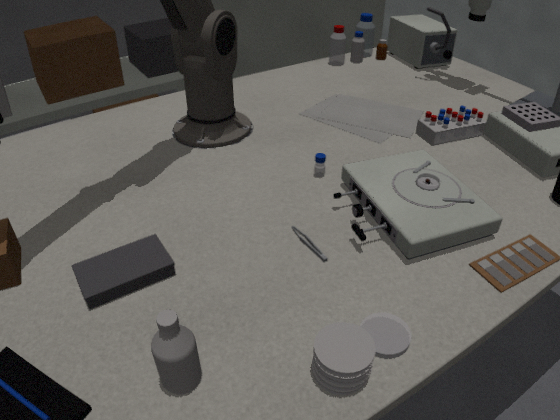

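View pics/side0.png

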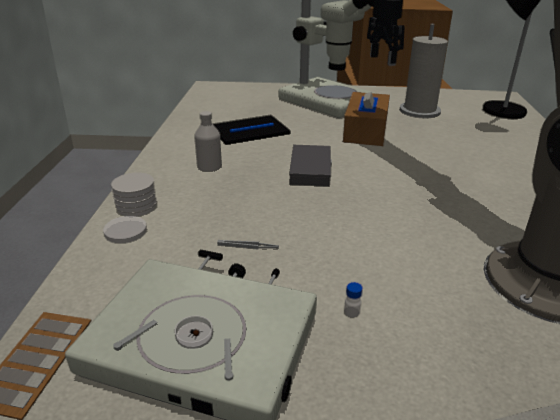

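View pics/wrist0.png

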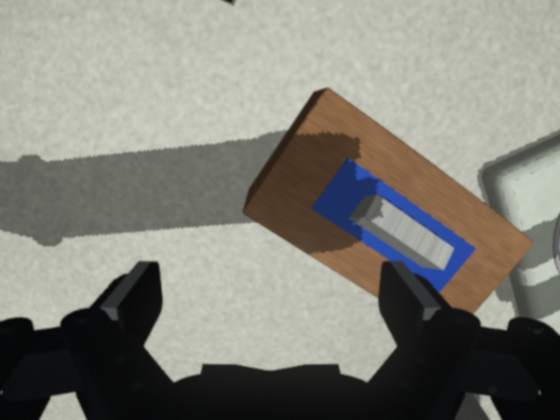

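The scene view shows the pin knob at about (338,195), the disc at (358,210) and the bar at (359,232). In the side view the bar is at (209,255), the disc at (237,271) and the pin at (276,272). So the pin slot is nearest the robot, the disc is in the middle and the bar is farthest. The wrist view shows only the tissue box.

```bash
cat > h.py <<'E'
import numpy as np,cv2
from scipy.spatial.transform import Rotation as R
from cell import ctrl
def rot(q): return R.from_quat([q[1],q[2],q[3],q[0]]).as_matrix()
def ray(c,px):
    f=210/np.tan(np.radians(c['fov_y']/2)); d=(np.array(px,float)-[c['cx'],c['cy']])/f
    u=d.copy()
    for _ in range(30): u=d/(1+c['k1']*(u@u))
    v=rot(c['orientation'])@[u[0],u[1],1]; return np.array(c['xyz']),v/np.linalg.norm(v)
def plane(c,px,z):
    o,v=ray(c,px); return o+v*(z-o[2])/v[2]
def tri(c1,p1,c2,p2):
    o1,v1=ray(c1,p1);o2,v2=ray(c2,p2)
    s=np.linalg.lstsq(np.c_[v1,-v2],o2-o1,rcond=None)[0]
    a,b=o1+s[0]*v1,o2+s[1]*v2; return (a+b)/2,np.linalg.norm(a-b)
def proj(c,P):
    f=210/np.tan(np.radians(c['fov_y']/2)); p=rot(c['orientation']).T@(np.array(P)-c['xyz']); u=p[:2]/p[2]
    return u*(1+c['k1']*(u@u))*f+[c['cx'],c['cy']]
def blobs(img,box,thr=45,amin=12):
    x0,y0,x1,y1=box; m=(img[y0:y1,x0:x1].max(2)<thr).astype(np.uint8)
    n,_,st,ce=cv2.connectedComponentsWithStats(m)
    return [(np.round(ce[i]+[x0,y0],1).tolist(),st[i].tolist()) for i in range(1,n) if st[i][4]>=amin]
E
python3 - <<'E'
from h import *
S=cv2.imread('pics/scene0.png');D=cv2.imread('pics/side0.png')
cs,cd=ctrl.calibration('scene'),ctrl.calibration('side')
print(blobs(S,(325,180,400,250)));print(blobs(D,(190,240,290,290)))
for n,a,b in [('pin',(338,195),(276,272)),('disc',(358,210),(237,271)),('bar',(359,232),(209,255))]:
    print(n,tri(cs,a,cd,b),plane(cs,a,.036),plane(cd,b,.036))
for p in [(148,262),(316,291),(275,390),(73,350)]: print(p,plane(cd,p,.058))
for p in [(217,240),(278,246)]: print('forc',plane(cd,p,.005))
print('vial',plane(cd,(353,313),0.0))
a=cv2.resize(S[150:260,310:450],None,fx=4,fy=4,interpolation=2);b=cv2.resize(D[225:305,180:320],None,fx=4,fy=4,interpolation=2)
cv2.imwrite('pics/a.png',np.vstack([a,b])[:600] if 0 else a);cv2.imwrite('pics/b.png',np.vstack([a[:280],b]))
E
```

```text
[([356.4, 190.4], [24, 2, 13, 18, 95]), ([337.0, 195.1], [9, 13, 7, 5, 28]), ([370.9, 207.4], [40, 18, 12, 19, 100]), ([358.2, 209.7], [28, 24, 11, 13, 94]), ([386.1, 225.4], [55, 35, 13, 21, 113]), ([358.6, 231.7], [27, 44, 14, 17, 115])]
[([210.4, 254.6], [9, 10, 24, 10, 147]), ([236.9, 270.0], [39, 24, 16, 14, 157]), ([275.5, 272.3], [82, 29, 7, 9, 38])]
pin (array([0.51528138, 0.06609263, 0.03752274]), np.float64(0.002861999136513306)) [0.51548206 0.0675311  0.036     ] [0.51437939 0.06276115 0.036     ]
disc (array([0.58377853, 0.06798815, 0.03716506]), np.float64(0.0013423410179141525)) [0.5834628  0.06915878 0.036     ] [0.58355664 0.06591701 0.036     ]
bar (array([0.64224032, 0.02213855, 0.03580144]), np.float64(0.0013031951888788967)) [0.64168967 0.0218521  0.036     ] [0.64264634 0.0229734  0.036     ]
(148, 262) [0.73766281 0.08259088 0.058     ]
(316, 291) [0.4433014  0.13457937 0.058     ]
(275, 390) [0.49213764 0.33572098 0.058     ]
(73, 350) [0.78242022 0.29435808 0.058     ]
forc [ 0.64729247 -0.07131984  0.005     ]
forc [ 0.52100888 -0.06096371  0.005     ]
vial [0.37813494 0.11824321 0.        ]
```

View pics/b.png

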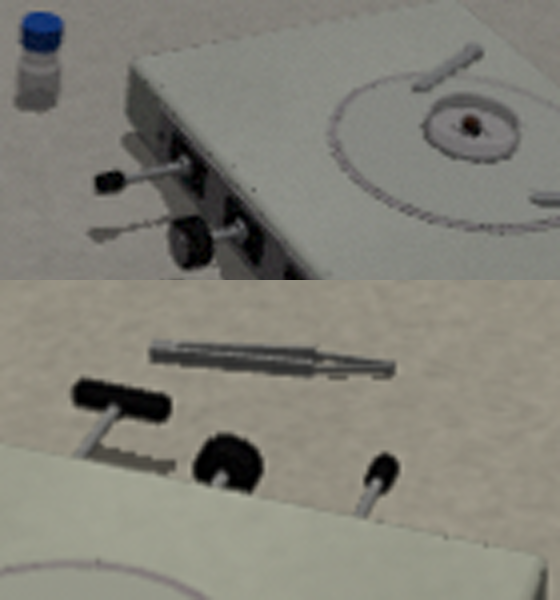

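The zoomed crop confirms it: the pin is in the slot nearest the robot, the disc (home) in the middle, and the bar (out) farthest away. The disc-to-bar distance is 74.3 mm against 73.4 expected, and the heights come out at 36–37 mm. Next I bring the wrist camera over.

```bash
python3 -m creep '[{"dx":0.25,"dy":-0.2,"wz":-0.24},{"dx":0.5,"dy":-0.4,"wz":-0.47},{"dx":0.75,"dy":-0.6,"wz":-0.7},{"dx":1,"dy":-0.8,"wz":-0.94},{"dx":1,"dy":-0.8,"wz":-0.94}]' 1
python3 - <<'E'
from h import *
s=ctrl.observe();M=rot(s['tcp_rot']);print(s['joints'],(M.T@(np.array([.57,-.05,.23])-s['tool_pos']))/.15,M[:,0])
E
```

```text
[ 1.02687366  0.47765645  0.02236159  1.55618328 -0.0114893   1.10926861
 -0.08308601] [ 3.30423831 -2.59067901  0.0067763 ] [ 9.06513008e-01  4.22177869e-01 -1.13998802e-04]invalid input at $[0]: expected keys dx, dy, dz, wx, wy, wz
```

All six keys are needed.

```bash
python3 -m creep '[{"dx":0.25,"dy":-0.2,"dz":0,"wx":0,"wy":0,"wz":-0.24},{"dx":0.5,"dy":-0.4,"dz":0,"wx":0,"wy":0,"wz":-0.47},{"dx":0.75,"dy":-0.6,"dz":0,"wx":0,"wy":0,"wz":-0.7},{"dx":1,"dy":-0.8,"dz":0,"wx":0,"wy":0,"wz":-0.94},{"dx":1,"dy":-0.8,"dz":0,"wx":0,"wy":0,"wz":-0.94}]' 1
python3 - <<'E'
from h import *
s=ctrl.observe();M=rot(s['tcp_rot']);print(s['joints'],(M.T@(np.array([.57,-.05,.23])-s['tool_pos']))/.15,M[:,0])
E
```

```text
t: 0.78
tool_pos: [0.373, -0.4357, 0.2313]
tcp_rot: [-0.001, 0.897, 0.441, 0.001]
ft_force: [-0.1, -0.4, -0.4]
finger_gap: 0.0853
finger_force: 0.0
[ 0.86966089  0.31721674 -0.14211059  1.79511202  0.04912325  1.03335451
  0.05219436] [ 2.83804222 -0.53075845  0.0148455 ] [0.61087808 0.79172206 0.00203746]
```

```bash
python3 -m creep '[{"dx":0.33,"dy":-0.12,"dz":0,"wx":0,"wy":0,"wz":-0.3},{"dx":0.66,"dy":-0.24,"dz":0,"wx":0,"wy":0,"wz":-0.6},{"dx":1,"dy":-0.35,"dz":0,"wx":0,"wy":0,"wz":-0.92},{"dx":1,"dy":-0.35,"dz":0,"wx":0,"wy":0,"wz":-0.92}]' 1
python3 - <<'E'
from h import *
s=ctrl.observe();M=rot(s['tcp_rot']);print(s['joints'],(M.T@(np.array([.57,-.05,.23])-s['tool_pos']))/.15,M[:,0])
E
```

```text
t: 1.27
tool_pos: [0.423, -0.286, 0.2315]
tcp_rot: [-0.0, 0.774, 0.634, 0.001]
ft_force: [-0.6, -1.1, 0.3]
finger_gap: 0.0854
finger_force: 0.0
[ 0.73579191  0.22513759 -0.30334064  1.92615118  0.07786142  1.00148393
  0.19932623] [1.73552582 0.65058019 0.01190486] [0.19701632 0.98039959 0.00110133]
```

```bash
python3 -m creep '[{"dx":0.33,"dy":0.12,"dz":0,"wx":0,"wy":0,"wz":0},{"dx":0.66,"dy":0.24,"dz":0,"wx":0,"wy":0,"wz":0},{"dx":1,"dy":0.35,"dz":0,"wx":0,"wy":0,"wz":0},{"dx":1,"dy":0.35,"dz":0,"wx":0,"wy":0,"wz":0}]' 1
python3 -m creep '[{"dx":0.3,"dy":0.12,"dz":0,"wx":0,"wy":0,"wz":0},{"dx":0.65,"dy":0.24,"dz":0,"wx":0,"wy":0,"wz":0},{"dx":0.65,"dy":0.24,"dz":0,"wx":0,"wy":0,"wz":0},{"dx":0.65,"dy":0.24,"dz":0,"wx":0,"wy":0,"wz":0}]' 1
python3 - <<'E'
from h import *
s=ctrl.observe();M=rot(s['tcp_rot']);c=ctrl.calibration('wrist')
cv2.imwrite('pics/w1.png',ctrl.read_camera('wrist'));np.save('w1.npy',[c],allow_pickle=True)
print(s['joints'],s['tool_pos'],M[:,0],c)
E
```

```text
t: 1.78
tool_pos: [0.5054, -0.1502, 0.2314]
tcp_rot: [-0.0, 0.774, 0.633, 0.001]
ft_force: [-0.3, 0.5, -1.1]
finger_gap: 0.0855
finger_force: 0.0
t: 2.28
tool_pos: [0.5581, -0.0675, 0.2308]
tcp_rot: [0.0, 0.777, 0.63, -0.001]
ft_force: [-0.2, -1.2, 0.2]
finger_gap: 0.0851
finger_force: 0.0
[ 0.3528746   0.32605741 -0.42492059  1.80587747  0.15467052  1.04334861
 -0.33850288] [ 0.55814951 -0.06750845  0.23080382] [ 0.20644651  0.97845695 -0.001356  ] {'fov_y': 59.343217789866145, 'cx': 270.00462605305376, 'cy': 205.48146484690568, 'k1': -0.09500657606368502, 'xyz': array([ 0.57332414, -0.00147326,  0.37222039]), 'orientation': array([ 0.13267142,  0.98567967, -0.1030488 , -0.01465686])}
```

View pics/w1.png

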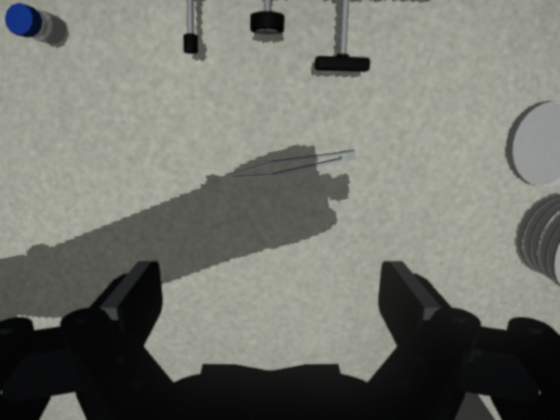

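The wrist view shows the pin at (190,42), the disc at (267,22), the bar at (342,64) and the forceps near (295,160). The tool yaw is nearly aligned with the slides. I'll measure from this view.

```bash
python3 - <<'E'
from h import *
I=cv2.imread('pics/w1.png');c=np.load('w1.npy',allow_pickle=True)[0]
print(blobs(I,(170,0,380,80),35))
m=(I[50:76,300:380].max(2)<35).astype(np.uint8)
ys,xs=np.nonzero(m);k=ys+50
# bar axis: fit line through column-mean rows
cols=np.arange(318,368); rows=[ys[xs==q-300].mean()+50 for q in cols]
P=np.polyfit(cols,rows,1);a=plane(c,(318,np.polyval(P,318)),.040);b=plane(c,(367,np.polyval(P,367)),.040)
print('bar',a,b,'ang',np.arctan2(*(b-a)[1::-1]),np.linalg.norm(b-a))
# stem of bar
for (p,q) in [((345,3),(342,50)),]:
    d=plane(c,q,.036)-plane(c,p,.036);print('stem',np.arctan2(d[1],d[0])+np.pi/2)
g=cv2.cvtColor(I,6)
for r in (8,20,30,45): print(r,g[r,330:356].tolist())
print('tool y ang',np.arctan2(*rot(ctrl.observe()['tcp_rot'])[1::-1,1]))
for p in [(190,42),(267,22),(342,64)]: print(plane(c,p,.04))
for p in [(230,177),(355,152),(350,160)]: print('forceps',plane(c,p,.005))
E
```

```text
[([266.7, 21.1], [81, 12, 32, 21, 542]), ([190.5, 43.1], [14, 34, 14, 19, 217]), ([341.4, 63.2], [145, 54, 54, 17, 708])]
bar [0.62053508 0.02537084 0.04      ] [0.66193721 0.01589652 0.04      ] ang -0.22496315262725072 0.04247233585588917
stem -0.24343423347454096
8 [154, 154, 154, 151, 140, 115, 91, 82, 81, 81, 82, 86, 97, 113, 128, 135, 125, 116, 123, 140, 149, 151, 152, 153, 152, 152]
20 [150, 151, 151, 148, 136, 114, 92, 84, 82, 79, 78, 87, 105, 123, 134, 130, 119, 123, 144, 155, 156, 158, 158, 159, 159, 161]
30 [153, 153, 155, 152, 136, 106, 86, 83, 82, 81, 83, 95, 113, 131, 136, 126, 117, 125, 143, 153, 156, 156, 154, 153, 150, 150]
45 [149, 149, 144, 132, 116, 95, 80, 78, 80, 84, 93, 111, 129, 138, 131, 121, 127, 145, 157, 161, 161, 160, 158, 157, 156, 156]
tool y ang -0.2088648775595417
[0.5171608  0.06485164 0.04      ]
[0.58459303 0.06646544 0.04      ]
[0.64060757 0.02005276 0.04      ]
forceps [ 0.51843708 -0.06225463  0.005     ]
forceps [ 0.64655863 -0.0632192   0.005     ]
forceps [ 0.64036092 -0.07016371  0.005     ]
```

```bash
python3 -m creep '[{"dx":0.3,"dy":0,"dz":0.1,"wx":0,"wy":0,"wz":0.01},{"dx":0.6,"dy":0,"dz":0.3,"wx":0,"wy":0,"wz":0.02},{"dx":0.91,"dy":-0.01,"dz":0.5,"wx":0,"wy":0,"wz":0.02},{"dx":0.91,"dy":-0.01,"dz":0.8,"wx":0,"wy":0,"wz":0.02},{"dx":0.91,"dy":-0.01,"dz":0.8,"wx":0,"wy":0,"wz":0.02},{"dx":0.91,"dy":-0.01,"dz":0.8,"wx":0,"wy":0,"wz":0.02}]' 0.59
python3 - <<'E'
from h import *
s=ctrl.observe();M=rot(s['tcp_rot'])
cv2.imwrite('pics/d1.png',ctrl.read_camera('side'));S=ctrl.read_camera('scene')
cv2.imwrite('pics/s1.png',cv2.resize(S[80:280,260:460],None,fx=3,fy=3))
print(s['tool_pos'],M[:,0],(M.T@(np.array([.584,.067,.014])-s['tool_pos']))/.15,s['finger_gap'])
E
```

```text
t: 3.08
tool_pos: [0.5857, 0.0668, 0.1126]
tcp_rot: [0.001, 0.78, 0.626, 0.0]
ft_force: [0.6, -0.6, 0.8]
finger_gap: 0.0501
finger_force: 0.0
[0.58573112 0.06679802 0.11258065] [ 2.16427956e-01  9.76298470e-01 -4.86442541e-04] [-0.00086345 -0.01249271  0.65718775] 0.05009187339633934
```

View pics/s1.png

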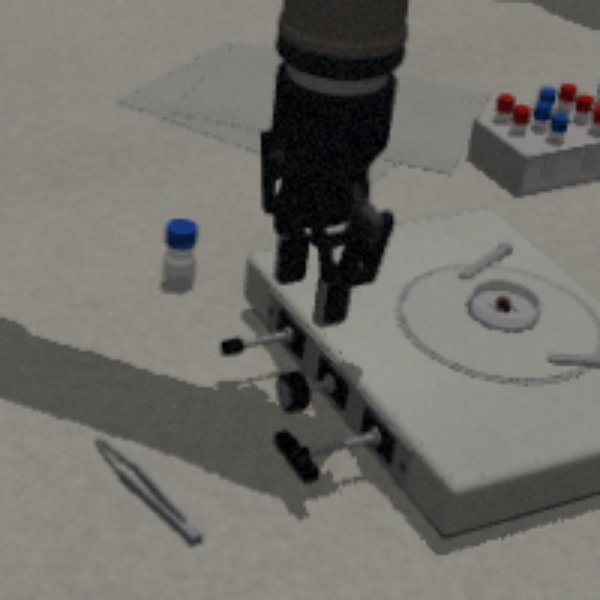

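The scene crop shows the open fingers above the disc knob at crop (293,390), and the neighbouring knobs are clear. I descend and grip.

```bash
python3 -m creep '[{"dx":-0.01,"dy":-0.012,"dz":0.15,"wx":0,"wy":0,"wz":0},{"dx":-0.01,"dy":-0.012,"dz":0.3,"wx":0,"wy":0,"wz":0},{"dx":-0.01,"dy":-0.012,"dz":0.45,"wx":0,"wy":0,"wz":0},{"dx":-0.01,"dy":-0.012,"dz":0.57,"wx":0,"wy":0,"wz":0},{"dx":-0.01,"dy":-0.012,"dz":0.65,"wx":0,"wy":0,"wz":0},{"dx":-0.01,"dy":-0.012,"dz":0.65,"wx":0,"wy":0,"wz":0}]' 0.59 && python3 -m creep '[{"dx":0,"dy":0,"dz":0,"wx":0,"wy":0,"wz":0},{"dx":0,"dy":0,"dz":0,"wx":0,"wy":0,"wz":0},{"dx":0,"dy":0,"dz":0,"wx":0,"wy":0,"wz":0},{"dx":0,"dy":0,"dz":0,"wx":0,"wy":0,"wz":0}]' 0.2 35
```

```text
t: 3.92
tool_pos: [0.5826, 0.0676, 0.0134]
tcp_rot: [-0.0, 0.779, 0.627, -0.0]
ft_force: [0.9, -0.4, -0.3]
finger_gap: 0.0508
finger_force: 0.0
t: 4.42
tool_pos: [0.5836, 0.0679, 0.0146]
tcp_rot: [0.0, 0.779, 0.627, 0.001]
ft_force: [0.5, -0.3, 5.9]
finger_gap: 0.0286
finger_force: 35.2
```

The grip holds on the disc: a 28.6 mm gap on a 30 mm disc, with a 35 N grip force. Now I pull.

```bash
python3 -m creep '[{"dx":-0.04,"dy":0,"dz":0,"wx":0,"wy":0,"wz":0},{"dx":-0.08,"dy":0,"dz":0,"wx":0,"wy":0,"wz":0},{"dx":-0.12,"dy":0,"dz":0,"wx":0,"wy":0,"wz":0},{"dx":-0.16,"dy":0,"dz":0,"wx":0,"wy":0,"wz":0},{"dx":-0.2,"dy":0,"dz":0,"wx":0,"wy":0,"wz":0},{"dx":-0.215,"dy":0,"dz":0,"wx":0,"wy":0,"wz":0},{"dx":-0.215,"dy":0,"dz":0,"wx":0,"wy":0,"wz":0}]' 0.2 35
python3 -m creep '[{"dx":0,"dy":0,"dz":0,"wx":0,"wy":0,"wz":0},{"dx":0,"dy":0,"dz":0,"wx":0,"wy":0,"wz":0},{"dx":0,"dy":0,"dz":0,"wx":0,"wy":0,"wz":0}]' 0.5 35
python3 -m creep '[{"dx":0,"dy":0,"dz":-0.15,"wx":0,"wy":0,"wz":0},{"dx":0,"dy":0,"dz":-0.3,"wx":0,"wy":0,"wz":0},{"dx":0,"dy":0,"dz":-0.55,"wx":0,"wy":0,"wz":0},{"dx":0,"dy":0,"dz":-0.55,"wx":0,"wy":0,"wz":0}]' 0.5 35
python3 - <<'E'
from h import *
s=ctrl.observe();M=rot(s['tcp_rot'])
D=ctrl.read_camera('side');S=ctrl.read_camera('scene')
cs,cd=ctrl.calibration('scene'),ctrl.calibration('side')
print(blobs(S,(325,180,400,250)));print(blobs(D,(190,235,290,290)))
cv2.imwrite('pics/s2.png',np.hstack([cv2.resize(S[160:260,310:420],None,fx=3.5,fy=3.5),cv2.resize(D[210:310,180:290],None,fx=3.5,fy=3.5)]))
n=np.array([.215,.977,0]);bar=np.array([.641,.0205,0.036])
for k in(.018,): print(s['tool_pos'],M[:,0],(M.T@(bar-n*.04-s['tool_pos']))/.15)
E
```

```text
t: 5.3
tool_pos: [0.5764, 0.0366, 0.0145]
tcp_rot: [0.0, 0.779, 0.627, 0.001]
ft_force: [0.0, 2.0, 6.8]
finger_gap: 0.0289
finger_force: 35.3
t: 5.68
tool_pos: [0.5753, 0.0357, 0.0133]
tcp_rot: [-0.0, 0.779, 0.627, -0.001]
ft_force: [-0.1, -0.4, -0.7]
finger_gap: 0.0426
finger_force: 0.0
t: 6.18
tool_pos: [0.5778, 0.0364, 0.0988]
tcp_rot: [0.001, 0.779, 0.627, 0.002]
ft_force: [0.4, -0.3, -0.3]
finger_gap: 0.0427
finger_force: 0.0
[([342.3, 181.5], [13, 0, 10, 5, 38]), ([356.7, 187.7], [24, 0, 19, 20, 193]), ([337.0, 195.0], [9, 13, 7, 5, 29]), ([370.8, 207.3], [40, 18, 11, 19, 90]), ([345.1, 213.0], [15, 27, 10, 13, 91]), ([386.2, 225.2], [55, 36, 13, 20, 102]), ([358.4, 231.4], [27, 43, 14, 18, 119])]
[([210.3, 254.7], [9, 15, 23, 11, 144]), ([243.4, 260.9], [45, 19, 17, 16, 186]), ([275.5, 272.2], [81, 33, 9, 10, 47])]
[0.57780785 0.03642561 0.09884545] [0.2137059  0.97689714 0.00133153] [-0.28101225  0.43192586  0.42063948]
```

View pics/s2.png

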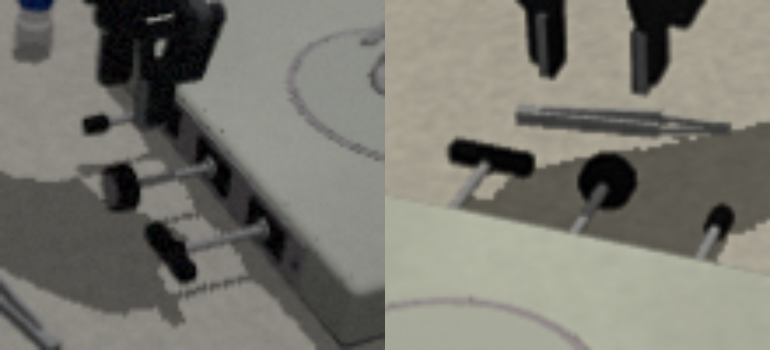

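Both crops show the disc out, now at (345,213) in the scene and (243,261) in the side view. The pin has not moved (337.0,195.0). The bar push is next, with the fingers shut.

```bash
python3 -m creep '[{"dx":-0.1,"dy":0.2,"dz":0,"wx":0,"wy":0,"wz":0},{"dx":-0.214,"dy":0.43,"dz":0,"wx":0,"wy":0,"wz":0},{"dx":-0.214,"dy":0.43,"dz":0,"wx":0,"wy":0,"wz":0},{"dx":-0.214,"dy":0.43,"dz":0.1,"wx":0,"wy":0,"wz":0},{"dx":-0.214,"dy":0.43,"dz":0.25,"wx":0,"wy":0,"wz":0},{"dx":-0.214,"dy":0.43,"dz":0.4,"wx":0,"wy":0,"wz":0},{"dx":-0.214,"dy":0.43,"dz":0.51,"wx":0,"wy":0,"wz":0},{"dx":-0.214,"dy":0.43,"dz":0.51,"wx":0,"wy":0,"wz":0}]' 0 35
python3 -m creep '[{"dx":0.04,"dy":0,"dz":0,"wx":0,"wy":0,"wz":0},{"dx":0.08,"dy":0,"dz":0,"wx":0,"wy":0,"wz":0},{"dx":0.12,"dy":0,"dz":0,"wx":0,"wy":0,"wz":0},{"dx":0.16,"dy":0,"dz":0,"wx":0,"wy":0,"wz":0},{"dx":0.2,"dy":0,"dz":0,"wx":0,"wy":0,"wz":0},{"dx":0.24,"dy":0,"dz":0,"wx":0,"wy":0,"wz":0},{"dx":0.27,"dy":0,"dz":0,"wx":0,"wy":0,"wz":0},{"dx":0.27,"dy":0,"dz":0,"wx":0,"wy":0,"wz":0}]' 0 35
python3 - <<'E'
from h import *
S=ctrl.read_camera('scene');D=ctrl.read_camera('side')
print(blobs(S,(325,180,400,250)));print(blobs(D,(190,235,290,290)))
cv2.imwrite('pics/s3.png',np.hstack([cv2.resize(S[160:260,310:420],None,fx=3.5,fy=3.5),cv2.resize(D[210:310,180:290],None,fx=3.5,fy=3.5)]))
E
```

```text
t: 7.28
tool_pos: [0.6302, -0.0082, 0.0178]
tcp_rot: [-0.001, 0.779, 0.628, -0.001]
ft_force: [0.3, -0.0, 0.3]
finger_gap: -0.0002
finger_force: 0.0
t: 8.28
tool_pos: [0.6407, 0.032, 0.0198]
tcp_rot: [-0.0, 0.778, 0.628, 0.0]
ft_force: [0.7, -0.4, 0.5]
finger_gap: 0.0003
finger_force: 0.0
[([368.6, 204.5], [22, 0, 45, 58, 1696]), ([337.0, 195.1], [9, 13, 7, 5, 28]), ([345.1, 212.9], [15, 27, 10, 13, 86])]
[([208.6, 248.8], [0, 0, 46, 36, 842]), ([243.4, 260.8], [45, 19, 17, 16, 180]), ([275.5, 272.1], [82, 34, 7, 9, 35])]
```

View pics/s3.png

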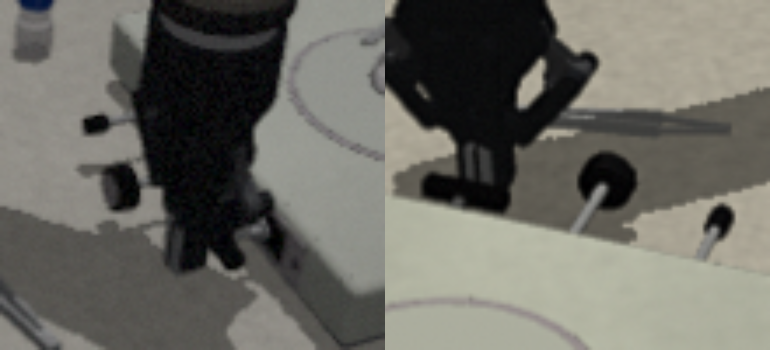

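The crops show the bar driven inward, with no contact force left, so it looks to have snapped home. I nudge it a little more to confirm, then back off and lift.

```bash
python3 -m creep '[{"dx":0.02,"dy":0,"dz":0,"wx":0,"wy":0,"wz":0},{"dx":0.035,"dy":0,"dz":0,"wx":0,"wy":0,"wz":0},{"dx":0.035,"dy":0,"dz":0,"wx":0,"wy":0,"wz":0}]' 0 35
python3 -m creep '[{"dx":-0.12,"dy":0,"dz":0,"wx":0,"wy":0,"wz":0},{"dx":-0.25,"dy":0,"dz":0,"wx":0,"wy":0,"wz":0},{"dx":-0.25,"dy":0,"dz":-0.2,"wx":0,"wy":0,"wz":0},{"dx":-0.25,"dy":0,"dz":-0.5,"wx":0,"wy":0,"wz":0},{"dx":-0.6,"dy":0,"dz":-0.9,"wx":0,"wy":0,"wz":0},{"dx":-1,"dy":0,"dz":-1,"wx":0,"wy":0,"wz":0},{"dx":-1,"dy":0,"dz":-1,"wx":0,"wy":0,"wz":0},{"dx":-1,"dy":0,"dz":-1,"wx":0,"wy":0,"wz":0}]' 0 35
python3 - <<'E'
from h import *
S=ctrl.read_camera('scene');D=ctrl.read_camera('side')
cs,cd=ctrl.calibration('scene'),ctrl.calibration('side')
print(blobs(S,(325,180,400,250)));print(blobs(D,(190,235,290,290)))
n=np.array([.215,.977,0]);bar=np.array([.6415,.0215,.036]);disc=np.array([.584,.067,.036])
for nm,p in [('bar',bar+n*.032),('disc',disc-n*.032)]: print(nm,'expect',proj(cs,p),proj(cd,p))
cv2.imwrite('pics/s4.png',np.hstack([cv2.resize(S[120:260,300:460],None,fx=2.5,fy=2.5),cv2.resize(D[210:350,180:340],None,fx=2.5,fy=2.5)]))
E
```

```text
t: 8.75
tool_pos: [0.6418, 0.0354, 0.0198]
tcp_rot: [0.0, 0.779, 0.627, -0.0]
ft_force: [-0.6, -1.0, 0.2]
finger_gap: -0.0003
finger_force: 0.7
t: 9.75
tool_pos: [0.6092, -0.1133, 0.1699]
tcp_rot: [0.0, 0.78, 0.626, -0.0]
ft_force: [0.2, 1.0, -0.4]
finger_gap: 0.0001
finger_force: 0.0
[([357.0, 191.2], [27, 3, 10, 17, 80]), ([337.0, 195.1], [9, 13, 7, 5, 28]), ([370.8, 207.3], [40, 18, 12, 19, 94]), ([345.2, 212.9], [15, 27, 10, 13, 85]), ([386.1, 225.3], [55, 36, 12, 19, 102]), ([372.1, 228.2], [40, 40, 15, 17, 121])]
[([243.4, 260.7], [45, 19, 17, 15, 164]), ([202.8, 264.5], [1, 25, 25, 10, 153]), ([275.4, 272.3], [82, 34, 7, 9, 37])]
bar expect [372.31734538 228.51794574] [202.6026032  264.54547683]
disc expect [344.37275299 213.5870859 ] [243.00333481 260.99603327]
```

View pics/s4.png

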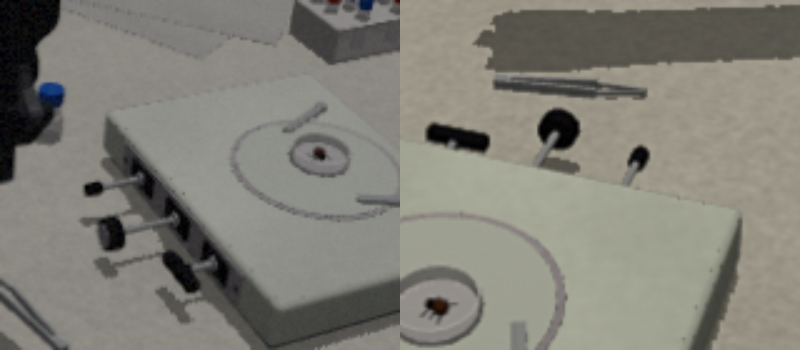

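The bar is at (372,228) and (203,265) and the disc at (345,213) and (243,261), both within 1 px of the positions expected for a full 32 mm of travel. The pin, dish and forceps have not moved and the arm is clear, so I hand in.

```bash
python3 -c "
from cell import ctrl; print(ctrl.finish_job())"
```

```text
the job is handed in; nothing more can be done
None
```

The light base is switched to dark field and handed in: the diffuser slide is out at its click stop, the dark-field slide is home, the grey wedge, dish and forceps show no shift in the camera views, nothing touched the vial or slide box, and it took about 10 s; the judge returned no verdict.

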